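# Mount a figure core in the modelling stand and lock it

### The job

Take the wooden figure core out of its block, turn it so that its flat steel tang matches the slot of the sloping modelling stand, and push it in until its collar sits flush on the stand. Then swing the cam lever fully over so that its nose locks the collar down. Leave everything else on the bench where it is.

Things in the scene. Friction and masses are not known exactly. Their poses are not given: they have to be found in the camera images.
- core_mid (a point): Centre of the wooden torso of the loose figure core; grasp here. Torso 34 (x) by 30 (y) by 50 mm (z), with a 28 mm ball head whose top is 51 mm above this point. Whole core 139 mm long, 0.2-0.45 kg. z runs along it to the head, x is the wide way of torso and tang, y the thin way; it fits either way round. At the start it stands upright, tang down in the block, collar on the block, at any yaw.
- shoulder (a point): Same core, same axes: centre of the collar's underside, 33 mm below core_mid. Round steel collar 60 mm across, 8 mm thick, between this point and the torso. Below it the flat steel tang, 24 (x) by 14 mm (y), 55 mm long; its last 12 mm taper to 16 by 8 mm.
- block: Plywood holding block, fixed, 100 mm (x) by 120 mm (y), 65 mm high; origin at the centre of its underside. The core stands in its 30 mm wide round through hole at y = -15 mm; a 13 mm hole at y = +40 mm is empty.
- stand: Modelling stand, fixed: dark steel slab 180 by 130 mm, 20 mm thick (from 70 mm behind to 110 mm beyond the origin along x), carrying the sloping socket head and the cam lever; origin on the table, 110 mm below the mouth of the socket. Stand and block may change places. x points away from the robot, z up.
- socket: Steel head of the stand, fixed: 100 (x, -38 to +62) by 76 (y) by 40 mm thick, slot 26 (x) by 16 mm (y) right through, room below for the tang. Origin: centre of the slot's mouth on the upper face, where the collar rests when home. z points out of the slot, leaning 30 degrees from vertical to the stand's -x; the tang goes in along -z. x: the slot's long way, up the slope away from the robot.
- cam_lever (a joint): Angle of the cam lever (rad) about an axis along the socket's y. 0 = open (starts 0 to 0.25): the handle points away from the robot, 0.221 rad above the socket's x. It grows as the handle is raised and swung towards the robot to the locked stop at 1.35, handle parallel to the socket's z. Stiff (0.12 N m, about 2 N at the handle); it stays where it is left.
- lever_hinge (a point): Axis of the cam lever, mid-width: 52 mm along x and 14 mm along z from the socket's origin. A 31 mm steel nose at right angles to the handle swings with it; locked, it lies 1.5 mm above the collar's edge. It cannot close if the collar is not down.
- lever_grip (a point): Point on the lever's round black handle, 75 mm from the hinge; x points outwards along the handle, y along the hinge. The handle is 16 mm thick and spans 38 to 100 mm from the hinge; it can be pinched along y and turns between the fingers.
- saint_a: bystander: little terracotta statuette of a robed figure, 130 mm tall, 48 mm wide, standing between the two places; origin under its foot
- saint_b: bystander: pale plaster statuette, 120 mm tall, 45 mm wide; origin under its foot
- jar: bystander: glass jar with metal cap, 68 mm wide, 85 mm tall; origin under its base
- mug: bystander: white mug, 80 mm wide, 90 mm tall; origin under its base
- bowl: bystander: terracotta bowl, 130 mm wide, 45 mm tall; origin under its base
- brush: bystander: brush lying on the table; origin on the table
- hammer: bystander: hammer lying on the table; origin on the table
Things that resemble listed ones, but are neither listed nor needed, are in the scene too. What is shaped like the part that bears core_mid but blue or yellow is not meant.

How it is judged:
By the outcome, as a careful person would: the job done as asked, in the order asked, and still so for the second after the job is handed in, with the robot touching nothing.
It also fails if it takes over 64 s, if anything falls off the work surface, if the arm or the gripper's body presses on something with over 40 N, if the wrist force passes 120 N, or if a joint passes its speed limit or range.

### The arm

A 7-joint arm with a two-finger parallel gripper is mounted at the origin on the work surface. World frame = base frame: x ahead of the robot, y to its left, z up, the work surface at z = 0. Lengths are in m, angles in rad, forces in N, time in s.
With the tool pointing down it reaches from about 0.425 to 0.925 m from the base axis. Payload 6.8 kg.
Tool frame: the origin (TCP) lies at the very end of the fingers, on their centre line; the grasp point (between the pads) lies 19 mm behind it; z points along the fingers, y is the line along which they close (so a half turn about z gives the same grasp; the last joint's range is limited). The gripper opens to 85 mm and grips with 20 to 120 N. Pads are 22 mm wide; open, the fingers measure 114 mm over their backs; the gripper's body (76 mm by 85 mm) begins 54 mm behind the grasp point. The pads swing forward as they close: fully open they stand 13 mm farther back than shut.
Start: joints at [-1.449, 0.477, 0.022, 1.555, -0.011, 1.109, -0.083], TCP at [0.154, 0.657, 0.231] pointing down, gripper open.
Joint ranges: [-2.96, 2.96], [-0.34, 2.1], [-1.41, 1.46], [0.24, 2.44], [-1.37, 4.51], [0.17, 1.92], [-2.96, 2.96]. Speed limits (rad/s): [2.39, 2.39, 3.14, 3.14, 3.14, 3.14, 3.14].

### API

Orientations are given as a unit quaternion [w, x, y, z].
In Python, from station import telemetry, viewer, job, search_frame, cut_out gives the robot as it stands. The module is installed in compiled form; this text tells all that it offers.
- The arm moves only by the shell command python3 -m crank 'ROWS' [FORCE]. ROWS is JSON, a list of rows, each an object with "delta_rot": the turn, a rotation vector about the tool's x, y, z in degrees, a list of three; "xyz": the shift along the tool's x, y, z in m, a list of three; "fingers": the gripper command: -1 is fully open, 1 is shut, values between are in proportion. In form: [{"delta_rot": [ax, ay, az], "xyz": [dx, dy, dz], "fingers": fingers}, ...]. A call has 1 to 10 rows; each row is the pose to reach, as a shift and turn from the pose commanded when the call began, along the tool's axes at that moment; what a row does not reach only later rows make up. A row lasts 1/10 s, in which the tool goes at most 50 mm and 8.59 degrees, less where a joint would pass 70% of its speed; a pose out of reach is approached as far as the arm can. A call with a gripper value outside its range is refused whole. The fingers move at their own pace and stop on an object; FORCE is the grip in N (left out, the last holds). Time passes only in rows, so rows that repeat a pose let the fingers close. It gives the time, the measured TCP pose, the force, the opening and the grip force at its end, in the units of the state.
- telemetry.get_obs(): the state, without advancing time (a new reading comes with each control period).
- viewer.read_camera(name): name is "scene" or "top" or "wrist"; returns a dict with "img" (384x512x3 uint8, red, green, blue), "fx", "fy", "cx", "cy" (pixels), "k1" (the pictures are not rectified: a ray, as slopes to the right and down, at radius r is drawn at 1 + k1 r^2 times it, then the intrinsics apply), "origin" and "rotation" of the camera in the world. Camera axes: x right, y up, looking along -z (the intrinsics and any distortion apply to the point x, -y, -z); pixel columns grow to the right and rows downward; lengths in m; the calibration is good to about 2 mm. A picture is of the moment at which its call begins. There is no depth.
- job.hand_in(): hands the job in; it is judged then, once.
Trained networks look in the newest picture that a camera, given by its name, has taken for a name from the list of things; names that differ only in an ending like _2 or _b are one class to them, and where a whole thing is asked for, a point or a joint stands for the part that bears it (a point fixed in the world has none). Each returns a list of dicts, best first, with "score" (0 to 1); they miss things now and then, are a little off and sometimes report something else, mostly with a low value. They report only what shows in the picture. A call takes as long as a camera call. They do not tell look-alikes from the thing itself.
- search_frame(camera, thing): "pixel" ([column, row] in pixels, amid what is visible of it).
- cut_out(camera, thing): "pixels" (384x512 bool, what is visible of it) and "pixel" ([column, row] in pixels, amid what is visible of it).
The state is a dict: "t": time; "q": joint angles; "joint_vel": joint speeds; "joint_torque": joint torques, N m; "eef_pos": TCP position; "tool_rot": TCP orientation; "contact_force": force on the tool from outside, world axes, zero at the start; "torque": the same for the moment, N m; "gripper_width": opening from 0.0 (shut) to 1.0 (fully open); "grasp_force": force on a finger pad.
Only numpy, scipy, OpenCV 4.12 (cv2) and the standard library are available. Lean on these libraries where they do the work, as an engineer would, in place of code of your own. Each camera call takes 0.05 s, during which the arm holds its last target. There are 200 camera calls.

## Working session

There is one attempt and no reset: what is moved stays moved. The work goes in short steps, Python scripts to look and compute and a shell command to move; the robot and the scene stay as the last step left them, time stands still between calls to the robot, and variables do not carry over. Pictures are saved under pics/ and viewed, at most 12 in all, crops included, and the job is handed in when it is done.

```bash
mkdir -p pics
cat > h.py <<'E'
import numpy as np, cv2
from scipy.spatial.transform import Rotation as R
from station import telemetry, viewer, job, search_frame, cut_out
def proj(c,P):
    P=np.atleast_2d(P); p=(P-np.array(c["origin"]))@np.array(c["rotation"])
    s=np.c_[p[:,0],-p[:,1]]/(-p[:,2:3]); r2=(s**2).sum(1,keepdims=True)
    s=s*(1+c["k1"]*r2); return s*[c["fx"],c["fy"]]+[c["cx"],c["cy"]]
def ray(c,px):
    d=(np.array(px,float)-[c["cx"],c["cy"]])/[c["fx"],c["fy"]]; s=d.copy()
    for _ in range(20): s=d/(1+c["k1"]*(s@s))
    v=np.array(c["rotation"])@np.array([s[0],-s[1],-1]); return np.array(c["origin"]),v/np.linalg.norm(v)
def atz(c,px,z):
    o,v=ray(c,px); return o+v*(z-o[2])/v[2]
def tri(rays):
    A=0;b=0
    for o,v in rays:
        M=np.eye(3)-np.outer(v,v);A=A+M;b=b+M@o
    p=np.linalg.solve(A,b); return p,[round(1e3*np.linalg.norm((np.eye(3)-np.outer(v,v))@(p-o)),1) for o,v in rays]
def tool():
    s=telemetry.get_obs(); q=s["tool_rot"]; return np.array(s["eef_pos"]),R.from_quat([q[1],q[2],q[3],q[0]]),s
E
python3 - <<'E'
from h import *
np.set_printoptions(precision=4,suppress=True)
ims=[]
for n in ["scene","top"]:
    c=viewer.read_camera(n); print(n,c["fx"],c["cx"],c["cy"],c["k1"],np.array(c["origin"]),np.array(c["rotation"]).tolist())
    cv2.imwrite(f"pics/{n}0.png",cv2.resize(c["img"][:,:,::-1],(800,600),interpolation=cv2.INTER_CUBIC))
    for t in ["core_mid","shoulder","block","stand","socket","lever_hinge","lever_grip","saint_a","jar","mug","bowl"]:
        print(t,[(np.round(d["pixel"],1).tolist(),round(d["score"],2)) for d in search_frame(n,t)[:4]])
print(tool()[0],tool()[1].as_matrix())
E
```

```text
scene 420.2584264961222 250.9438988964754 187.53488039435024 -0.06524473253372919 [ 1.4051 -0.4558  1.0246] [0.7943696148525281, 0.35082346304999684, 0.2009043932319627, 0.4533621483458348]
core_mid [([197.1, 257.8], 0.84), ([171.2, 225.3], 0.82), ([165.2, 197.6], 0.58), ([145.8, 297.2], 0.21)]
shoulder [([170.0, 222.3], 0.76), ([163.8, 200.3], 0.74)]
block [([180.0, 236.7], 0.76)]
stand [([282.9, 184.4], 0.88), ([347.1, 213.1], 0.24)]
socket [([278.1, 171.8], 0.91)]
lever_hinge []
lever_grip [([282.7, 157.6], 0.41)]
saint_a [([221.5, 277.2], 0.66), ([247.9, 209.9], 0.58)]
jar [([344.6, 208.8], 0.96)]
mug [([327.0, 145.9], 0.58)]
bowl [([93.5, 250.6], 0.95), ([179.8, 238.5], 0.44), ([286.0, 158.2], 0.44)]
top 389.3845341905205 248.79445987584782 192.17180412126805 -0.03658444660234313 [0.4743 0.0125 1.4362] [-0.7055670582349253, -0.03414920880712384, 0.0323926075875476, 0.7070782678354922]
core_mid [([307.9, 246.0], 0.73), ([312.7, 213.0], 0.55), ([308.7, 173.1], 0.46)]
shoulder [([310.0, 171.9], 0.76), ([316.5, 209.8], 0.71), ([307.1, 246.2], 0.62)]
block [([304.6, 210.0], 0.66)]
stand []
socket [([201.7, 222.0], 0.9)]
lever_hinge [([197.1, 209.6], 0.52)]
lever_grip []
saint_a [([249.9, 200.2], 0.64), ([204.9, 218.8], 0.2)]
jar [([175.4, 155.5], 0.78)]
mug [([120.8, 237.8], 0.81)]
bowl [([385.1, 228.7], 0.59), ([314.4, 210.9], 0.57)]
[0.1537 0.6573 0.2313] [[-0.9737  0.2278 -0.    ]
 [ 0.2278  0.9737  0.    ]
 [ 0.      0.     -1.    ]]
```

Run:
```python
s=open('h.py').read()
s=s.replace('def proj','def CR(c):\n    q=c["rotation"]; return R.from_quat([q[1],q[2],q[3],q[0]]).as_matrix()\ndef proj',1).replace('np.array(c["rotation"])','CR(c)')
open('h.py','w').write(s)
```

```text
(no output)
```

View pics/scene0.png

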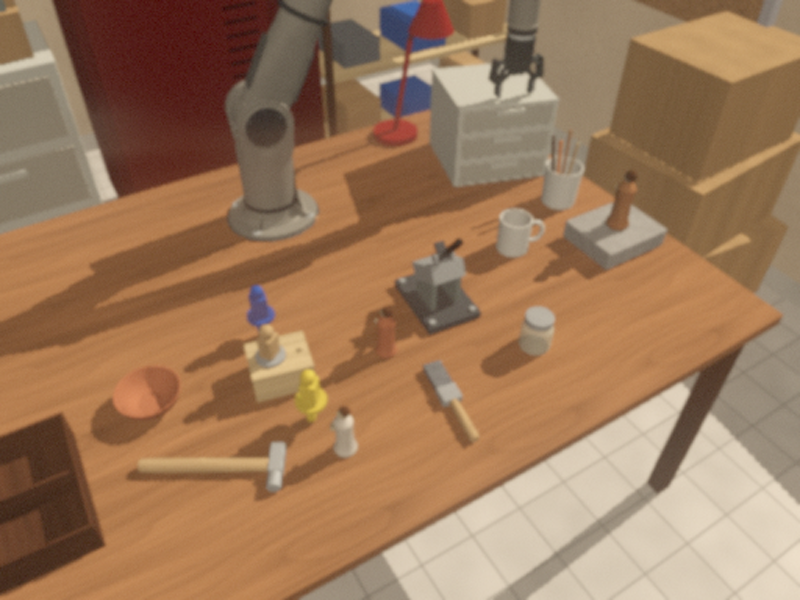

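View pics/top0.png

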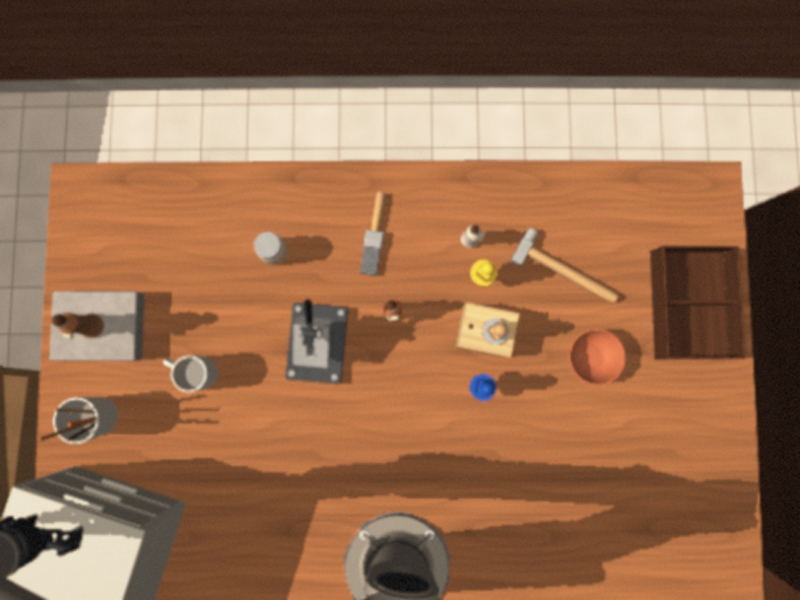

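The scene shows the wooden core in the plywood block at (171,225) in the scene image and (317,210) in top. Its look-alikes are blue at (165,198)/(308,247) and yellow at (197,258)/(309,174). The brown figure on the grey slab at scene (400,128) is also not it. I choose the wooden one in the block. The stand is at scene (280,185) / top (203,218), with its lever pointing away from the robot. Saint_a stands between the two places at top (250,199).

Run:
```python
from h import *
np.set_printoptions(precision=4,suppress=True)
C={n:viewer.read_camera(n) for n in ["scene","top"]}
def pick(n,t,near):
    L=search_frame(n,t); 
    return min([d["pixel"] for d in L],key=lambda p:np.hypot(p[0]-near[0],p[1]-near[1])) if L else None
for t,a,b in [("core_mid",(171,225),(316,210)),("socket",(278,172),(202,222)),("saint_a",(248,210),(250,200)),("jar",(344,208),(175,155)),("mug",(327,146),(121,238))]:
    pa,pb=pick("scene",t,a),pick("top",t,b); print(t,pa,pb,*tri([ray(C["scene"],pa),ray(C["top"],pb)]))
for n in C:
    for t in ["core_mid","stand","socket","block","lever_grip"]:
        for d in cut_out(n,t)[:3]:
            m=d["pixels"].astype(np.uint8); print(n,t,round(d["score"],2),m.sum(),cv2.minAreaRect(cv2.findNonZero(m)) if m.any() else None)
# corner screws in the top image (800x600 -> 512x384) at slab top z=.02
for p in [(297,311),(341,312),(291,374),(334,377)]: print("screw",atz(C["top"],np.array(p)*.64,.02))
for p in [(465,303),(520,311),(513,357),(457,348)]: print("blk",atz(C["top"],np.array(p)*.64,.065))
a=C["scene"]["img"][185:275,120:230]; b=C["top"]["img"][170:260,180:345]
b=b[:, -110:]
cv2.imwrite("pics/crop1.png",np.hstack([cv2.resize(x[:,:,::-1],None,fx=3.6,fy=3.6,interpolation=cv2.INTER_CUBIC) for x in (a,b)]))
```

```text
core_mid [169.6, 222.8] [313.7, 212.1] [ 0.5287 -0.2183  0.0822] [np.float64(8.9), np.float64(8.9)]
socket [278.4, 171.9] [201.0, 218.5] [0.5102 0.1796 0.101 ] [np.float64(0.0), np.float64(0.0)]
saint_a [245.9, 212.8] [250.6, 197.7] [0.5846 0.0089 0.0568] [np.float64(0.5), np.float64(0.5)]
jar None [172.4, 157.4] [nan nan nan] [np.float64(nan), np.float64(nan)]
mug [328.4, 147.2] [122.0, 239.6] [0.4359 0.4649 0.0499] [np.float64(2.1), np.float64(2.1)]
scene core_mid 0.8 325 ((166.5, 196.5), (25.0, 17.0), 90.0)
scene core_mid 0.76 408 ((199.17308044433594, 252.6346435546875), (19.023263931274414, 30.594112396240234), 11.309932708740234)
scene core_mid 0.66 388 ((173.0, 221.5), (27.0, 18.0), 90.0)
scene stand 0.82 1916 ((278.2500305175781, 183.75), (54.707401275634766, 51.22889709472656), 71.56504821777344)
scene socket 0.64 480 ((280.0, 172.0), (18.0, 32.0), 90.0)
scene socket 0.31 632 ((329.1294250488281, 148.18235778808594), (26.89937973022461, 31.563383102416992), 40.601295471191406)
scene block 0.67 1028 ((179.34109497070312, 234.13726806640625), (37.11967468261719, 40.17898941040
[... 564 characters left out ...]
 (16.0, 17.0), 90.0)
top core_mid 0.61 233 ((316.5, 212.0), (16.26345443725586, 16.26345443725586), 45.0)
top stand 0.95 1792 ((202.15243530273438, 218.62806701660156), (36.00067901611328, 51.79239273071289), 6.340191841125488)
top socket 0.8 555 ((199.0, 219.0), (30.0, 24.0), 90.0)
top block 0.86 801 ((311.3156433105469, 211.2506866455078), (35.94882583618164, 28.892969131469727), 11.888657569885254)
top lever_grip 0.47 164 ((197.0, 206.5), (29.0, 8.0), 90.0)
screw [0.5833 0.2303 0.02  ]
screw [0.5808 0.1274 0.02  ]
screw [0.437  0.2426 0.02  ]
screw [0.4301 0.1428 0.02  ]
blk [ 0.5972 -0.1568  0.065 ]
blk [ 0.5787 -0.2812  0.065 ]
blk [ 0.4751 -0.2632  0.065 ]
blk [ 0.4957 -0.1375  0.065 ]
```

View pics/crop1.png

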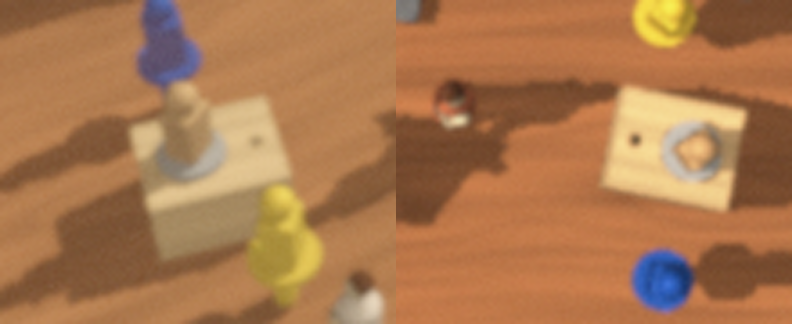

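The crop confirms it: a wooden core with a grey collar, off-centre in the plywood block, while the blue and yellow ones stand clear of it. First I go above the stand with the wrist camera.

```bash
cat >> h.py <<'E'
def go(p,Rt=None):
    P,Q,s=tool(); Rt=Q if Rt is None else Rt
    print("t",round(s["t"],2),"xyz",np.round(Q.inv().apply(np.array(p)-P),4).tolist(),"rot",np.round((Q.inv()*Rt).as_rotvec(degrees=True),2).tolist())
E
python3 -c "
from h import *
go([0.42,0.22,0.40])"
```

```text
t 2.3 xyz [-0.3589, -0.3651, -0.1687] rot [0.0, 0.0, 0.0]
```

```bash
python3 -m crank '[{"delta_rot":[0,0,0],"xyz":[-0.36,-0.365,-0.17],"fingers":-1},{"delta_rot":[0,0,0],"xyz":[-0.36,-0.365,-0.17],"fingers":-1},{"delta_rot":[0,0,0],"xyz":[-0.36,-0.365,-0.17],"fingers":-1},{"delta_rot":[0,0,0],"xyz":[-0.36,-0.365,-0.17],"fingers":-1},{"delta_rot":[0,0,0],"xyz":[-0.36,-0.365,-0.17],"fingers":-1},{"delta_rot":[0,0,0],"xyz":[-0.36,-0.365,-0.17],"fingers":-1},{"delta_rot":[0,0,0],"xyz":[-0.36,-0.365,-0.17],"fingers":-1},{"delta_rot":[0,0,0],"xyz":[-0.36,-0.365,-0.17],"fingers":-1},{"delta_rot":[0,0,0],"xyz":[-0.36,-0.365,-0.17],"fingers":-1},{"delta_rot":[0,0,0],"xyz":[-0.36,-0.365,-0.17],"fingers":-1}]'; python3 -c "
from h import *
go([0.42,0.22,0.40])"
```

```text
t: 3.3
eef_pos: [0.4019, 0.2504, 0.3897]
tool_rot: [0.0, 0.115, 0.993, 0.0]
contact_force: [0.3, 0.3, 0.4]
gripper_width: 1.003
grasp_force: 0.0
t 3.3 xyz [-0.0245, -0.0255, -0.0104] rot [0.0, 0.0, 0.0]
```

```bash
python3 -m crank '[{"delta_rot":[0,0,0],"xyz":[-0.02,-0.02,-0.01],"fingers":-1},{"delta_rot":[0,0,0],"xyz":[-0.02,-0.02,-0.01],"fingers":-1}]'
python3 - <<'E'
from h import *
c=viewer.read_camera("wrist"); print(c)if 0 else print(c["origin"],c["rotation"],c["fx"],c["k1"])
cv2.imwrite("pics/w1.png",cv2.resize(c["img"][:,:,::-1],(800,600),interpolation=cv2.INTER_CUBIC)); np.save("w1.npy",c,allow_pickle=True)
# model overlay corners prediction
y=np.radians(-5.3); S=R.from_euler('z',y); o=np.array([.488,.1877,0])
print(proj(c,o+S.apply([[-.07,-.065,.02],[-.07,.065,.02],[.11,-.065,.02],[.11,.065,.02]])))
H=S*R.from_euler('y',-30,degrees=True); m=o+[0,0,.11]
print(proj(c,m+H.apply([[-.038,-.038,0],[-.038,.038,0],[.062,-.038,0],[.062,.038,0],[-.013,-.008,0],[-.013,.008,0],[.013,.008,0],[.013,-.008,0]])))
E
```

```text
t: 3.5
eef_pos: [0.4191, 0.2241, 0.4007]
tool_rot: [0.002, 0.119, 0.993, 0.001]
contact_force: [-0.7, -0.3, -0.4]
gripper_width: 0.998
grasp_force: 0.0
[0.34161618 0.2423184  0.54332992] [ 0.77671677 -0.1222214  -0.09715521  0.61019166] 293.68565054210455 -0.07391503477822971
[[198.29467877 151.67307326]
 [269.92623639 141.04049524]
 [216.38219206 240.55744163]
 [281.40023282 231.89074795]]
[[211.92427416 179.90261916]
 [258.94165141 173.15765682]
 [218.47752153 242.65516133]
 [267.69384636 236.13903741]
 [232.16492368 192.4487513 ]
 [242.18600008 191.03775012]
 [244.21150761 207.23090291]
 [234.06885587 208.63019225]]
```

View pics/w1.png

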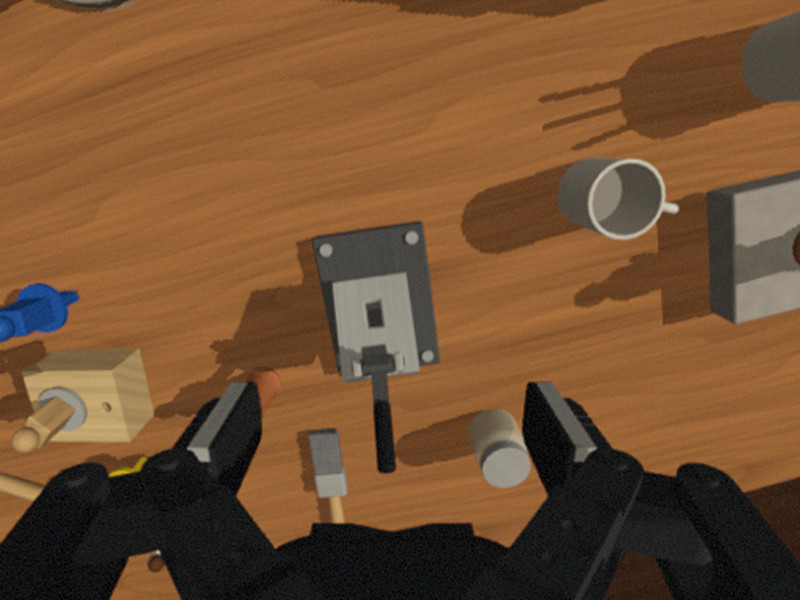

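The wrist picture shows the stand: slot at (375,315) of the 800-wide view, head corners about (331,281), (407,271), (341,381) and (419,373), lever open and away from the robot. The model from the top view predicts these to within about 3 px. I lower the camera for a sharper measurement.

```bash
python3 -m crank '[{"delta_rot":[0,0,0],"xyz":[0,0,0.05],"fingers":-1},{"delta_rot":[0,0,0],"xyz":[0,0,0.1],"fingers":-1},{"delta_rot":[0,0,0],"xyz":[0,0,0.13],"fingers":-1},{"delta_rot":[0,0,0],"xyz":[0,0,0.13],"fingers":-1},{"delta_rot":[0,0,0],"xyz":[0,0,0.13],"fingers":-1}]'
python3 - <<'E'
from h import *
c=viewer.read_camera("wrist"); np.save("w2.npy",c,allow_pickle=True)
y=np.radians(-5.3); S=R.from_euler('z',y); o=np.array([.488,.1877,0])
H=S*R.from_euler('y',-30,degrees=True); m=o+[0,0,.11]
p=proj(c,m+H.apply([[-.038,-.038,0],[-.038,.038,0],[.062,-.038,0],[.062,.038,0],[-.013,-.008,0],[-.013,.008,0],[.013,.008,0],[.013,-.008,0]]))
print(p)
x0,y0=(p.min(0)-25).astype(int); x1,y1=(p.max(0)+25).astype(int)
f=min(800/(x1-x0),600/(y1-y0)); print(x0,y0,f)
cv2.imwrite("pics/w2.png",cv2.resize(c["img"][y0:y1,x0:x1,::-1],None,fx=f,fy=f,interpolation=cv2.INTER_CUBIC))
E
```

```text
t: 4.05
eef_pos: [0.4158, 0.2294, 0.2691]
tool_rot: [-0.0, 0.114, 0.994, -0.0]
contact_force: [-0.3, 1.0, 1.1]
gripper_width: 1.003
grasp_force: 0.0
[[194.82105779 213.90576445]
 [258.66229844 205.78983083]
 [202.18457656 301.8447092 ]
 [269.72546766 294.44954641]
 [221.88322072 231.98092059]
 [235.53885654 230.30215154]
 [237.99349932 253.04648816]
 [224.13066932 254.68806934]]
169 180 4.109589041095891
```

View pics/w2.png

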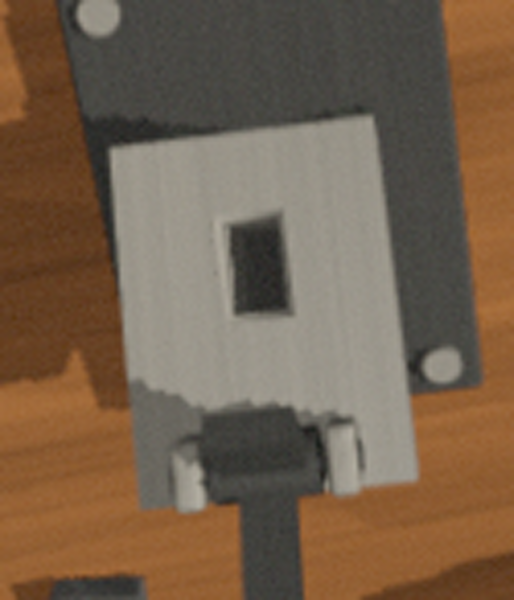

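Run:
```python
from h import *
from scipy.optimize import least_squares
c=np.load("w2.npy",allow_pickle=True).item()
m3=np.array([[-.038,-.038,0],[-.038,.038,0],[.062,-.038,0],[.062,.038,0],[-.013,-.008,0],[-.013,.008,0],[.013,.008,0]])
px=np.array([(110,147),(374,115),(141,508),(416,479),(217,218),(284,211),(294,316)])/4.1096+[169,180]-.4
def f(v,z=.11): 
    H=R.from_euler('z',v[2])*R.from_euler('y',-30,degrees=True)
    return (proj(c,np.array([v[0],v[1],v[3] if len(v)>3 else .11])+H.apply(m3))-px).ravel()
for v0 in ([.488,.188,-.09],[.488,.188,-.09,.11]):
    r=least_squares(f,v0); print(np.round(r.x,4),np.degrees(r.x[2]),np.round(r.fun,1))
go([.5344-.0,-.2245,.30])
```

```text
[ 0.4902  0.1882 -0.0992] -5.682337802992226 [ 0.5 -0.1  0.1  0.  -0.1 -0.   0.5  0.   1.5  0.9 -1.2  1.  -1.3 -1.8]
[ 0.4895  0.1885 -0.099   0.1114] -5.674166542462781 [ 0.4 -0.2  0.2 -0.2 -0.2  0.2  0.7  0.3  1.4  0.8 -1.2  0.9 -1.3 -1.8]
t 4.1 xyz [-0.2176, -0.4156, -0.0303] rot [0.0, 0.0, 0.0]
```

```bash
python3 -m crank '[{"delta_rot":[0,0,0],"xyz":[-0.15,-0.42,-0.03],"fingers":-1},{"delta_rot":[0,0,0],"xyz":[-0.15,-0.42,-0.03],"fingers":-1},{"delta_rot":[0,0,0],"xyz":[-0.15,-0.42,-0.03],"fingers":-1},{"delta_rot":[0,0,0],"xyz":[-0.15,-0.42,-0.03],"fingers":-1},{"delta_rot":[0,0,0],"xyz":[-0.15,-0.42,-0.03],"fingers":-1},{"delta_rot":[0,0,0],"xyz":[-0.15,-0.42,-0.03],"fingers":-1},{"delta_rot":[0,0,0],"xyz":[-0.15,-0.42,-0.03],"fingers":-1},{"delta_rot":[0,0,0],"xyz":[-0.15,-0.42,-0.03],"fingers":-1},{"delta_rot":[0,0,0],"xyz":[-0.15,-0.42,-0.03],"fingers":-1},{"delta_rot":[0,0,0],"xyz":[-0.15,-0.42,-0.03],"fingers":-1}]'; python3 -m crank '[{"delta_rot":[0,0,0],"xyz":[0,0,0],"fingers":-1},{"delta_rot":[0,0,0],"xyz":[0,0,0],"fingers":-1}]'
python3 - <<'E'
from h import *
c=viewer.read_camera("wrist"); np.save("w3.npy",c,allow_pickle=True)
p=proj(c,[[.5344,-.2245,.098],[.5344,-.2245,.135],[.5344,-.2245,.065]]); print(p, telemetry.get_obs()["q"])
x0,y0=(p.mean(0)-[62,46]).astype(int).clip(0); x1,y1=min(x0+124,512),min(y0+93,384); print(x0,y0,x1,y1)
cv2.imwrite("pics/w3.png",cv2.resize(c["img"][y0:y1,x0:x1,::-1],None,fx=6.4,fy=6.4,interpolation=cv2.INTER_CUBIC))
E
```

```text
t: 5.1
eef_pos: [0.4673, -0.222, 0.302]
tool_rot: [0.003, 0.119, 0.993, -0.002]
contact_force: [-0.1, 0.7, -0.3]
gripper_width: 1.001
grasp_force: 0.0
t: 5.3
eef_pos: [0.4675, -0.2135, 0.2996]
tool_rot: [0.001, 0.114, 0.994, 0.0]
contact_force: [0.3, 0.2, -0.3]
gripper_width: 1.001
grasp_force: 0.0
[[254.21341922 217.87058065]
 [254.61545213 230.533643  ]
 [253.91292864 208.42258049]] [-0.35645524  0.16345424  0.76104471  1.88930157 -0.12555552  1.13568924
  1.7948166 ]
192 172 316 265
```

View pics/w3.png

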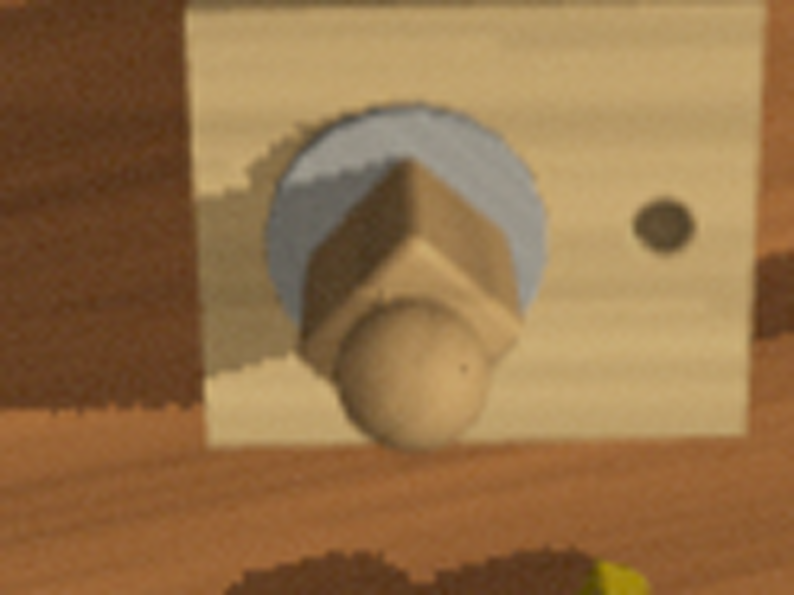

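Run:
```python
from h import *
np.set_printoptions(precision=4,suppress=True)
c=np.load("w3.npy",allow_pickle=True).item()
f=lambda p,z: atz(c,np.array(p)/6.4+[192,172]-.4,z)
A,B,D=[f(p,.123) for p in [(415,237),(302,353),(522,325)]]
print(A,B,D,"AB",np.linalg.norm(A-B),np.degrees(np.arctan2(*(B-A)[1::-1])),"AD",np.linalg.norm(A-D),np.degrees(np.arctan2(*(D-A)[1::-1])),"ctr",(B+D)/2)
l,r,t=f((265,230),.069),f((548,222),.073),f((410,103),.073); print(l,r,t,np.linalg.norm(l-r))
for k in [(0.0,0.0),(.0,.003)]: pass
ct=np.array([(l+r)[0]/2,(l+r)[1]/2]); print("collar",ct, "x from near edge",t[0]+.03)
a=np.linspace(0,2*np.pi,60)
from scipy.optimize import least_squares
for z in (.073,):
  g=lambda v:[ (lambda q:[q[:,0].min()-265,q[:,0].max()-548,q[:,1].min()-103])((proj(c,np.c_[v[0]+.03*np.cos(a),v[1]+.03*np.sin(a),0*a+z])-[191.6,171.6])*6.4)][0]
  r=least_squares(g,[.534,-.2245],diff_step=1e-3); print(r.x,r.fun)
# head: ball radius 14 at z=.135
h=f((415,375),.135); print("head",h)
```

```text
[ 0.5131 -0.2173  0.123 ] [ 0.5309 -0.2429  0.123 ] [ 0.5347 -0.2018  0.123 ] AB 0.03116749238809693 -55.12231285613511 AD 0.026511363713962073 35.65354875300172 ctr [ 0.5328 -0.2224  0.123 ]
[ 0.5252 -0.2516  0.069 ] [ 0.5355 -0.1927  0.073 ] [ 0.5033 -0.2151  0.073 ] 0.05998415410762279
collar [ 0.5303 -0.2221] x from near edge 0.5333456336017098
[ 0.5324 -0.2225] [-0.859   0.8593  0.042 ]
head [ 0.5345 -0.2224  0.135 ]
```

Run:
```python
from h import *
C={"top":viewer.read_camera("top"),"scene":viewer.read_camera("scene")}
print("yel",atz(C["top"],(309,174),.09),"blue",atz(C["top"],(308,247),.09))
P,Q,s=tool(); Y=np.radians(35.2)
y=np.array([np.cos(Y),np.sin(Y),0]);z=np.array([0,0,-1.]);G=R.from_matrix(np.c_[np.cross(y,z),y,z])
go([.533,-.2225,.21],G)
```

```text
yel [ 0.66466413 -0.19455048  0.09      ] blue [ 0.41202671 -0.18706511  0.09      ]
t 5.45 xyz [-0.0663, 0.0057, 0.089] rot [0.06, 0.01, 41.8]
```

```bash
python3 -m crank '[{"delta_rot":[0,0,8.5],"xyz":[-0.03,0,0.0],"fingers":-0.3},{"delta_rot":[0,0,17],"xyz":[-0.066,0.006,0.03],"fingers":-0.3},{"delta_rot":[0,0,25.5],"xyz":[-0.066,0.006,0.06],"fingers":-0.3},{"delta_rot":[0,0,34],"xyz":[-0.066,0.006,0.085],"fingers":-0.3},{"delta_rot":[0,0,41.8],"xyz":[-0.066,0.006,0.089],"fingers":-0.3},{"delta_rot":[0,0,41.8],"xyz":[-0.066,0.006,0.089],"fingers":-0.3},{"delta_rot":[0,0,41.8],"xyz":[-0.066,0.006,0.089],"fingers":-0.3}]'
python3 - <<'E'
from h import *
P,Q,s=tool(); Y=np.radians(35.2)
y=np.array([np.cos(Y),np.sin(Y),0]);z=np.array([0,0,-1.]);G=R.from_matrix(np.c_[np.cross(y,z),y,z])
go([.533,-.2225,.082],G); print(s["q"])
E
```

```text
t: 6.15
eef_pos: [0.5327, -0.2233, 0.21]
tool_rot: [0.0, 0.459, 0.888, 0.0]
contact_force: [0.9, 0.2, 1.0]
gripper_width: 0.656
grasp_force: 0.0
t 6.15 xyz [0.0005, 0.0007, 0.128] rot [0.01, 0.02, 0.12]
[-0.35061915  0.44570673  0.85248752  1.85732925 -0.39211625  1.01521636
  1.28174838]
```

```bash
python3 -m crank '[{"delta_rot":[0,0,0],"xyz":[0,0.001,0.04],"fingers":-0.3},{"delta_rot":[0,0,0],"xyz":[0,0.001,0.08],"fingers":-0.3},{"delta_rot":[0,0,0],"xyz":[0,0.001,0.11],"fingers":-0.3},{"delta_rot":[0,0,0],"xyz":[0,0.001,0.128],"fingers":-0.3},{"delta_rot":[0,0,0],"xyz":[0,0.001,0.128],"fingers":-0.3},{"delta_rot":[0,0,0],"xyz":[0,0.001,0.128],"fingers":1},{"delta_rot":[0,0,0],"xyz":[0,0.001,0.128],"fingers":1},{"delta_rot":[0,0,0],"xyz":[0,0.001,0.128],"fingers":1},{"delta_rot":[0,0,0],"xyz":[0,0.001,0.128],"fingers":1},{"delta_rot":[0,0,0],"xyz":[0,0.001,0.128],"fingers":1}]' 80; python3 -m crank '[{"delta_rot":[0,0,0],"xyz":[0,0,0],"fingers":1},{"delta_rot":[0,0,0],"xyz":[0,0,0],"fingers":1}]'
```

```text
t: 7.15
eef_pos: [0.5346, -0.2239, 0.0837]
tool_rot: [0.002, 0.461, 0.887, 0.001]
contact_force: [1.0, 1.0, 7.3]
gripper_width: 0.341
grasp_force: 80.3
t: 7.35
eef_pos: [0.5346, -0.2239, 0.0836]
tool_rot: [0.002, 0.461, 0.887, 0.001]
contact_force: [0.1, 1.6, 7.1]
gripper_width: 0.341
grasp_force: 80.3
```

```bash
cat >> h.py <<'E'
def sock(yaw=-5.68,o=(.490,.188,.110)):
    return R.from_euler('z',yaw,degrees=True)*R.from_euler('y',-30,degrees=True),np.array(o)
def toolpose(d,off=.0186,dx=0,dy=0,**k):
    H,o=sock(**k); G=H*R.from_matrix(np.array([[-1,0,0],[0,1,0],[0,0,-1.]]).T)
    return o+H.apply([dx,dy,d+off]),G
E
python3 -m crank '[{"delta_rot":[0,0,0],"xyz":[0,0,-0.02],"fingers":1},{"delta_rot":[0,0,0],"xyz":[0,0,-0.05],"fingers":1},{"delta_rot":[0,0,0],"xyz":[0,0,-0.09],"fingers":1},{"delta_rot":[0,0,0],"xyz":[0,0,-0.14],"fingers":1},{"delta_rot":[0,0,0],"xyz":[0,0,-0.19],"fingers":1},{"delta_rot":[0,0,0],"xyz":[0,0,-0.217],"fingers":1},{"delta_rot":[0,0,0],"xyz":[0,0,-0.217],"fingers":1},{"delta_rot":[0,0,0],"xyz":[0,0,-0.217],"fingers":1}]'; python3 -c "
from h import *
print(toolpose(.2)[0]);go(*toolpose(.2)); print(tool()[2]['q'])"
```

```text
t: 8.15
eef_pos: [0.5326, -0.2229, 0.2983]
tool_rot: [-0.0, 0.461, 0.887, 0.0]
contact_force: [-0.5, -1.1, -4.2]
gripper_width: 0.342
grasp_force: 80.7
[0.38123664 0.19881768 0.29931315]
t 8.15 xyz [0.4321, 0.1184, -0.0006] rot [-12.83, -28.14, -48.11]
[-0.41864193  0.35369263  0.92497472  1.75661456 -0.30443237  1.18345797
  1.20566507]
```

```bash
python3 -m crank '[{"delta_rot":[-12.8,-28.1,-48.1],"xyz":[0.432,0.118,0],"fingers":1},{"delta_rot":[-12.8,-28.1,-48.1],"xyz":[0.432,0.118,0],"fingers":1},{"delta_rot":[-12.8,-28.1,-48.1],"xyz":[0.432,0.118,0],"fingers":1},{"delta_rot":[-12.8,-28.1,-48.1],"xyz":[0.432,0.118,0],"fingers":1},{"delta_rot":[-12.8,-28.1,-48.1],"xyz":[0.432,0.118,0],"fingers":1},{"delta_rot":[-12.8,-28.1,-48.1],"xyz":[0.432,0.118,0],"fingers":1},{"delta_rot":[-12.8,-28.1,-48.1],"xyz":[0.432,0.118,0],"fingers":1},{"delta_rot":[-12.8,-28.1,-48.1],"xyz":[0.432,0.118,0],"fingers":1},{"delta_rot":[-12.8,-28.1,-48.1],"xyz":[0.432,0.118,0],"fingers":1},{"delta_rot":[-12.8,-28.1,-48.1],"xyz":[0.432,0.118,0],"fingers":1}]';python3 -m crank '[{"delta_rot":[0,0,0],"xyz":[0,0,0],"fingers":1},{"delta_rot":[0,0,0],"xyz":[0,0,0],"fingers":1}]'
python3 - <<'E'
from h import *
go(*toolpose(.2)); P,Q,s=tool(); print(s['q'])
c=viewer.read_camera("wrist"); np.save("w4.npy",c,allow_pickle=True)
H,o=sock()
w=lambda L: np.round(proj(c,P+Q.apply(L))*1.5625,0).tolist()
print("slot",np.round(proj(c,o)*1.5625),"tang tip",w([[0,0,.0736],[.012,.007,.0186+.043],[-.012,.007,.0186+.043],[.03,0,.0106],[-.03,0,.0106],[0,.03,.0106],[0,-.03,.0106]]))
cv2.imwrite("pics/w4.png",cv2.resize(c["img"][:,:,::-1],(800,600),interpolation=cv2.INTER_CUBIC))
E
```

```text
t: 9.15
eef_pos: [0.3788, 0.2028, 0.2969]
tool_rot: [0.257, 0.044, 0.965, -0.013]
contact_force: [0.8, -0.0, -3.2]
gripper_width: 0.339
grasp_force: 81.1
t: 9.35
eef_pos: [0.3812, 0.196, 0.2969]
tool_rot: [0.257, 0.048, 0.965, -0.015]
contact_force: [-0.2, -0.6, -3.0]
gripper_width: 0.341
grasp_force: 81.1
t 9.35 xyz [-0.001, 0.0028, -0.0023] rot [-0.3, -0.17, 0.03]
[-1.02461657 -0.20591202  0.04098057  2.30135831  0.61701868  0.88891808
  0.12835432]
slot [[397. 257.]] tang tip [[392.0, 316.0], [407.0, 301.0], [406.0, 347.0], [392.0, 297.0], [392.0, 442.0], [472.0, 373.0], [312.0, 373.0]]
```

View pics/w4.png

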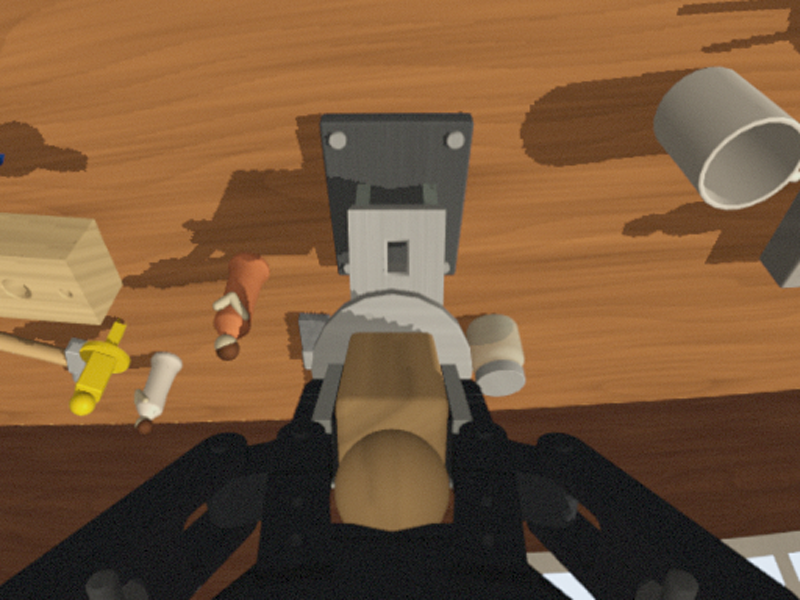

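Run:
```python
from h import *
c=np.load("w4.npy",allow_pickle=True).item(); P,Q,s=tool()
w=lambda L: proj(c,P+Q.apply(L))*1.5625
a=np.linspace(0,6.283,90)
print("torso foot",w([[.017,-.015,.0106],[.017,.015,.0106]]), "obs y333, x 350..437")
z=-.0144-.037
n=R.random(1500,random_state=1).apply([0,0,.014]); h=w(n+[0,0,z]); print("head",h.min(0),h.max(0),"obs x335..450, y430")
for zz in (.0106,.0186): q=w(np.c_[.03*np.cos(a),.03*np.sin(a),0*a+zz]); print("collar",q.min(0),q.max(0),"obs x313..471,y291")
go(*toolpose(.07))
```

```text
torso foot [[349.98363936 332.52467465]
 [433.02447904 332.68191742]] obs y333, x 350..437
head [334.09916919 432.64376454] [447.89749977 553.20617544] obs x335..450, y430
collar [311.10807712 298.33799158] [471.79477198 442.90497113] obs x313..471,y291
collar [314.52934691 291.71461923] [468.41986695 431.25707186] obs x313..471,y291
t 9.4 xyz [-0.0008, 0.0036, 0.1279] rot [-0.28, -0.15, -0.06]
```

```bash
python3 -m crank '[{"delta_rot":[-0.2,-0.1,0],"xyz":[0,0.001,0.04],"fingers":1},{"delta_rot":[-0.2,-0.1,0],"xyz":[0,0.001,0.08],"fingers":1},{"delta_rot":[-0.2,-0.1,0],"xyz":[0,0.001,0.11],"fingers":1},{"delta_rot":[-0.2,-0.1,0],"xyz":[0,0.001,0.128],"fingers":1},{"delta_rot":[-0.2,-0.1,0],"xyz":[0,0.001,0.128],"fingers":1},{"delta_rot":[-0.2,-0.1,0],"xyz":[0,0.001,0.128],"fingers":1}]';python3 -m crank '[{"delta_rot":[0,0,0],"xyz":[0,0,0],"fingers":1},{"delta_rot":[0,0,0],"xyz":[0,0,0],"fingers":1}]'
python3 - <<'E'
from h import *
go(*toolpose(.07));print(tool()[2]["contact_force"])
E
```

```text
t: 10.0
eef_pos: [0.4454, 0.1912, 0.1878]
tool_rot: [0.259, 0.048, 0.965, -0.013]
contact_force: [-0.6, -0.3, -3.8]
gripper_width: 0.345
grasp_force: 80.6
t: 10.2
eef_pos: [0.4455, 0.193, 0.1889]
tool_rot: [0.26, 0.048, 0.964, -0.011]
contact_force: [-0.0, -0.4, -5.1]
gripper_width: 0.344
grasp_force: 80.6
t 10.2 xyz [0.0006, -0.0005, 0.0021] rot [0.22, 0.12, -0.05]
[-0.03956654 -0.38332695 -5.09320924]
```

```bash
python3 -m crank '[{"delta_rot":[0,0,0],"xyz":[0,0,0.01],"fingers":1},{"delta_rot":[0,0,0],"xyz":[0,0,0.018],"fingers":1},{"delta_rot":[0,0,0],"xyz":[0,0,0.024],"fingers":1},{"delta_rot":[0,0,0],"xyz":[0,0,0.028],"fingers":1},{"delta_rot":[0,0,0],"xyz":[0,0,0.028],"fingers":1}]'
python3 - <<'E'
from h import *
go(*toolpose(.04));print(tool()[2]["contact_force"],tool()[2]["torque"])
E
```

```text
t: 10.7
eef_pos: [0.4598, 0.191, 0.1631]
tool_rot: [0.259, 0.048, 0.965, -0.012]
contact_force: [0.9, 0.5, -3.1]
gripper_width: 0.342
grasp_force: 81.0
t 10.7 xyz [0.0003, -0.0, 0.0026] rot [0.06, 0.05, -0.0]
[ 0.88975424  0.54747678 -3.12863817] [0.03424983 0.54801656 0.01585203]
```

No contact yet; I continue.

```bash
python3 -m crank '[{"delta_rot":[0,0,0],"xyz":[0,0,0.005],"fingers":1},{"delta_rot":[0,0,0],"xyz":[0,0,0.01],"fingers":1},{"delta_rot":[0,0,0],"xyz":[0,0,0.015],"fingers":1},{"delta_rot":[0,0,0],"xyz":[0,0,0.02],"fingers":1},{"delta_rot":[0,0,0],"xyz":[0,0,0.02],"fingers":1}]'
python3 - <<'E'
from h import *
go(*toolpose(.02));print(tool()[2]["contact_force"],tool()[2]["torque"])
E
```

```text
t: 11.2
eef_pos: [0.4698, 0.1902, 0.1459]
tool_rot: [0.259, 0.048, 0.965, -0.012]
contact_force: [3.6, -0.5, -3.0]
gripper_width: 0.342
grasp_force: 80.8
t 11.2 xyz [0.0003, -0.0002, 0.0027] rot [0.09, 0.06, -0.0]
[ 3.59852666 -0.52564565 -2.99061228] [ 0.11139529 -0.01301527  0.08813742]
```

```bash
python3 -m crank '[{"delta_rot":[0,0,0],"xyz":[0,0,0.006],"fingers":1},{"delta_rot":[0,0,0],"xyz":[0,0,0.012],"fingers":1},{"delta_rot":[0,0,0],"xyz":[0,0,0.018],"fingers":1},{"delta_rot":[0,0,0],"xyz":[0,0,0.021],"fingers":1},{"delta_rot":[0,0,0],"xyz":[0,0,0.023],"fingers":1},{"delta_rot":[0,0,0],"xyz":[0,0,0.024],"fingers":1}]'
python3 - <<'E'
from h import *
go(*toolpose(.0));print(tool()[2]["contact_force"],tool()[2]["torque"])
E
```

```text
t: 11.8
eef_pos: [0.4814, 0.189, 0.1259]
tool_rot: [0.259, 0.048, 0.965, -0.012]
contact_force: [-16.8, -3.2, 29.7]
gripper_width: 0.338
grasp_force: 85.7
t 11.8 xyz [0.0004, -0.0002, -0.0005] rot [0.11, 0.11, -0.02]
[-16.82483967  -3.15648267  29.67908954] [-0.73568103  0.36662369 -0.37154444]
```

```bash
python3 -m crank '[{"delta_rot":[0,0,0],"xyz":[0,0,0.001],"fingers":1},{"delta_rot":[0,0,0],"xyz":[0,0,0.001],"fingers":1}]'; python3 -m crank '[{"delta_rot":[0,0,0],"xyz":[0,0,-0.003],"fingers":1},{"delta_rot":[0,0,0],"xyz":[0,0,-0.003],"fingers":-0.3},{"delta_rot":[0,0,0],"xyz":[0,0,-0.003],"fingers":-0.3},{"delta_rot":[0,0,0],"xyz":[0,0,-0.003],"fingers":-0.3},{"delta_rot":[0,0,0],"xyz":[0,0,-0.003],"fingers":-0.3}]'
python3 - <<'E'
from h import *
go(*toolpose(.0))
E
```

```text
t: 12.0
eef_pos: [0.4814, 0.189, 0.1259]
tool_rot: [0.26, 0.048, 0.964, -0.012]
contact_force: [-16.5, -4.3, 29.7]
gripper_width: 0.34
grasp_force: 85.8
t: 12.5
eef_pos: [0.48, 0.1892, 0.1268]
tool_rot: [0.259, 0.048, 0.965, -0.012]
contact_force: [0.3, -0.0, 1.0]
gripper_width: 0.65
grasp_force: 0.0
t 12.5 xyz [-0.0003, -0.0002, 0.001] rot [0.1, 0.02, 0.01]
```

```bash
python3 -m crank '[{"delta_rot":[0,0,0],"xyz":[0,0,-0.04],"fingers":-0.3},{"delta_rot":[0,0,0],"xyz":[0,0,-0.08],"fingers":-0.3},{"delta_rot":[0,0,0],"xyz":[0,0,-0.13],"fingers":-0.3},{"delta_rot":[0,0,0],"xyz":[0,0,-0.16],"fingers":-0.3},{"delta_rot":[0,0,0],"xyz":[0,0,-0.16],"fingers":-0.3},{"delta_rot":[0,0,0],"xyz":[0,0,-0.16],"fingers":-0.3}]'
python3 - <<'E'
from h import *
a=viewer.read_camera("scene"); c=viewer.read_camera("wrist"); np.save("w5.npy",c,allow_pickle=True)
H,o=sock(); A=np.linspace(0,6.283,90)
for z in (0,.008): q=proj(c,o+H.apply(np.c_[.03*np.cos(A),.03*np.sin(A),0*A+z]))*1.5625; print(q.min(0),q.max(0))
for th in (0,.12,.25): print(th,proj(c,o+H.apply([.052,0,.014]+.1*np.array([np.cos(.221+th),0,np.sin(.221+th)])))*1.5625, (proj(a,o+H.apply([.052,0,.014]+.1*np.array([np.cos(.221+th),0,np.sin(.221+th)])))-[228,120])*4)
w=cv2.resize(c["img"][:,:,::-1],(800,600)); w=w[0:600,200:600]
s=cv2.resize(a["img"][120:220,228:328,::-1],(400,400),interpolation=cv2.INTER_CUBIC)
s=np.vstack([s,np.zeros((200,400,3),np.uint8)]); cv2.imwrite("pics/w5.png",np.hstack([w,s]))
E
```

```text
t: 13.1
eef_pos: [0.4005, 0.197, 0.2658]
tool_rot: [0.259, 0.048, 0.965, -0.011]
contact_force: [0.2, -0.3, -0.4]
gripper_width: 0.647
grasp_force: 0.0
[350.87427278 224.90164759] [433.88610712 305.67158273]
[349.92171822 226.68367692] [434.89211757 309.21534588]
0 [[392.35325416 470.78467355]] [[269.81211689 160.28847185]]
0.12 [[392.39194898 477.37338899]] [[265.05127125 145.48907573]]
0.25 [[392.43695209 482.76499258]] [[259.1261392  129.98716538]]
```

View pics/w5.png

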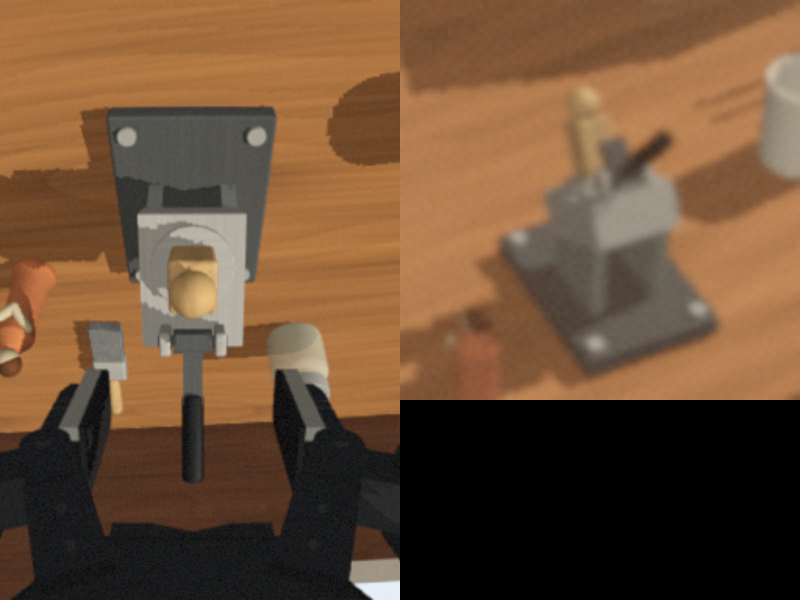

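The collar sits flush: its outline spans x 351–435 and its top is at y 226, matching the prediction for the home position. The lever handle tip is at (392,481), which puts the lever at about 0.15 rad. Next is pinching the handle.

```bash
cat >> h.py <<'E'
def lev(th,back=0,r=.075,tip=.017):
    H,o=sock(); G=toolpose(0)[1]; a=.221+th
    return o+H.apply([.052+r*np.cos(a),0,.014+r*np.sin(a)-tip+back]),G
E
python3 -m crank '[{"delta_rot":[0,0,0],"xyz":[-0.05,0,0],"fingers":-0.3},{"delta_rot":[0,0,0],"xyz":[-0.10,0,0],"fingers":-0.3},{"delta_rot":[0,0,0],"xyz":[-0.122,0,0.02],"fingers":-0.3},{"delta_rot":[0,0,0],"xyz":[-0.122,0,0.06],"fingers":-0.3},{"delta_rot":[0,0,0],"xyz":[-0.122,0,0.06],"fingers":-0.3},{"delta_rot":[0,0,0],"xyz":[-0.122,0,0.06],"fingers":-0.3}]'
python3 - <<'E'
from h import *
go(*lev(.15))
c=viewer.read_camera("wrist"); H,o=sock()
print("tip pred",proj(c,o+H.apply([.052,0,.014]+.1*np.array([np.cos(.371),0,np.sin(.371)])))*1.5625)
cv2.imwrite("pics/w6.png",cv2.resize(c["img"][:,:,::-1],(800,600)))
E
```

```text
t: 13.8
eef_pos: [0.535, 0.1823, 0.2726]
tool_rot: [0.257, 0.048, 0.965, -0.014]
contact_force: [-0.2, -0.6, 0.3]
gripper_width: 0.646
grasp_force: 0.0
t 13.8 xyz [-0.0016, 0.0015, 0.094] rot [-0.14, -0.12, 0.04]
tip pred [[394.72227076 365.65751342]]
```

View pics/w6.png

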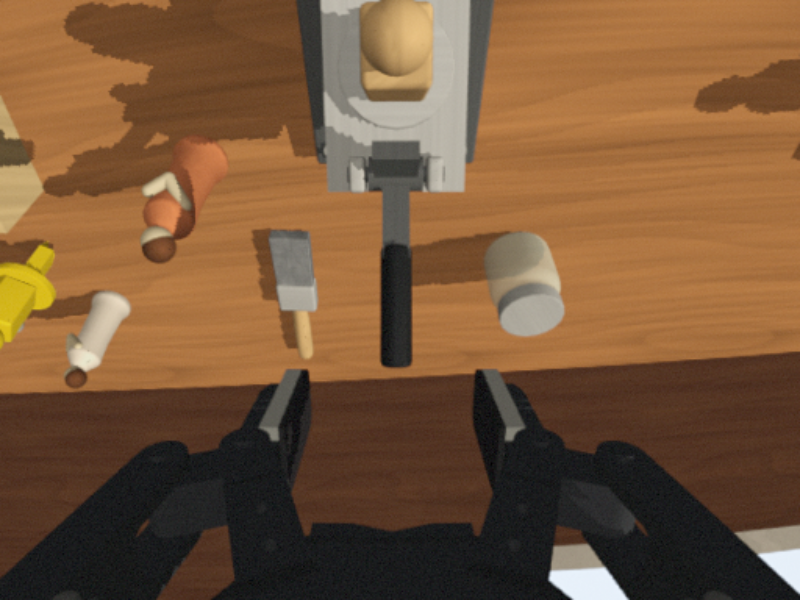

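The handle lies centred between the fingers, with its tip at (397,366) against a predicted (395,366). I descend and pinch.

```bash
python3 -m crank '[{"delta_rot":[0,0,0],"xyz":[-0.001,0.001,0.04],"fingers":-0.3},{"delta_rot":[0,0,0],"xyz":[-0.001,0.001,0.075],"fingers":-0.3},{"delta_rot":[0,0,0],"xyz":[-0.001,0.001,0.093],"fingers":-0.3},{"delta_rot":[0,0,0],"xyz":[-0.001,0.001,0.093],"fingers":-0.3},{"delta_rot":[0,0,0],"xyz":[-0.001,0.001,0.093],"fingers":1},{"delta_rot":[0,0,0],"xyz":[-0.001,0.001,0.093],"fingers":1},{"delta_rot":[0,0,0],"xyz":[-0.001,0.001,0.093],"fingers":1},{"delta_rot":[0,0,0],"xyz":[-0.001,0.001,0.093],"fingers":1},{"delta_rot":[0,0,0],"xyz":[-0.001,0.001,0.093],"fingers":1},{"delta_rot":[0,0,0],"xyz":[-0.001,0.001,0.093],"fingers":1}]' 30
python3 - <<'E'
from h import *
P,Q,s=tool(); p0,_=lev(.15); print(P,p0); H,o=sock(); l=H.inv().apply(P-o); print("tool in socket",l)
g=l+[0,0,.017]-[.052,0,.014]; r=np.hypot(g[0],g[2]); th=np.arctan2(g[2],g[0])-.221; print("r,th",r,th)
G=toolpose(0)[1]
for t in np.linspace(th,1.35,9)[1:]:
    a=t+.221; d=o+H.apply([.052+r*np.cos(a),l[1],.014+r*np.sin(a)-.017])-P; print(round(t,2),np.round(Q.inv().apply(d),4))
E
```

```text
t: 14.85
eef_pos: [0.5835, 0.1793, 0.1959]
tool_rot: [0.26, 0.048, 0.964, -0.012]
contact_force: [0.2, -4.1, 5.5]
gripper_width: 0.178
grasp_force: 29.5
[0.58350037 0.1793166  0.19590463] [0.58301178 0.17874898 0.19189878]
tool in socket [0.12427272 0.00061319 0.02744523]
r,th 0.07842357917174979 0.17769417500240184
0.32 [ 0.0052  0.     -0.0102]
0.47 [ 0.0118  0.     -0.0196]
0.62 [ 0.0198  0.     -0.0279]
0.76 [ 0.0288  0.     -0.035 ]
0.91 [ 0.0388  0.     -0.0406]
1.06 [ 0.0495  0.     -0.0448]
1.2 [ 0.0607  0.     -0.0473]
1.35 [ 0.0722 -0.     -0.0482]
```

```bash
python3 -m crank '[{"delta_rot":[0,0,0],"xyz":[0.005,0,-0.010],"fingers":1},{"delta_rot":[0,0,0],"xyz":[0.012,0,-0.0195],"fingers":1},{"delta_rot":[0,0,0],"xyz":[0.020,0,-0.028],"fingers":1},{"delta_rot":[0,0,0],"xyz":[0.029,0,-0.035],"fingers":1},{"delta_rot":[0,0,0],"xyz":[0.039,0,-0.0405],"fingers":1},{"delta_rot":[0,0,0],"xyz":[0.0495,0,-0.045],"fingers":1},{"delta_rot":[0,0,0],"xyz":[0.061,0,-0.047],"fingers":1},{"delta_rot":[0,0,0],"xyz":[0.072,0,-0.048],"fingers":1},{"delta_rot":[0,0,0],"xyz":[0.074,0,-0.048],"fingers":1},{"delta_rot":[0,0,0],"xyz":[0.074,0,-0.048],"fingers":1}]'
cat > m.py <<'E'
from h import *
P,Q,s=tool(); H,o=sock(); l=H.inv().apply(P-o); print("sock",l,"F",H.inv().apply(s["contact_force"]))
g=l+[0,0,.017]-[.052,0,.014]; print("r,th",np.hypot(g[0],g[2]),np.arctan2(g[2],g[0])-.221)
E
python3 m.py
```

```text
t: 15.85
eef_pos: [0.4939, 0.1878, 0.1984]
tool_rot: [0.258, 0.048, 0.965, -0.013]
contact_force: [-3.3, -4.1, 1.8]
gripper_width: 0.139
grasp_force: 28.1
sock [0.04761532 0.00015789 0.07462121] F [-1.58160809 -4.38423118  3.04252823]
r,th 0.07774494892233529 1.406224476819543
```

Run:
```python
from h import *
c=viewer.read_camera("wrist"); a=viewer.read_camera("scene"); H,o=sock()
for th in (1.1,1.2,1.3,1.35):
    u=np.array([np.cos(.221+th),0,np.sin(.221+th)]); e=[o+H.apply([.052,0,.014]+k*u) for k in (.03,.1)]
    print(th,(proj(c,e)*1.5625-[200,0]).round().tolist(),((proj(a,e)-[228,120])*4).round().tolist())
w=cv2.resize(c["img"][:,:,::-1],(800,600))[:,200:600]
s=cv2.resize(a["img"][120:220,228:328,::-1],(400,400),interpolation=cv2.INTER_CUBIC)
cv2.imwrite("pics/w7.png",np.hstack([w,np.vstack([s,np.zeros((200,400,3),np.uint8)])]))
```

```text
1.1 [[191.0, 376.0], [191.0, 532.0]] [[217.0, 141.0], [210.0, 61.0]]
1.2 [[192.0, 370.0], [191.0, 511.0]] [[216.0, 140.0], [205.0, 58.0]]
1.3 [[192.0, 364.0], [191.0, 486.0]] [[214.0, 139.0], [199.0, 56.0]]
1.35 [[192.0, 361.0], [191.0, 471.0]] [[213.0, 139.0], [197.0, 56.0]]
```

View pics/w7.png

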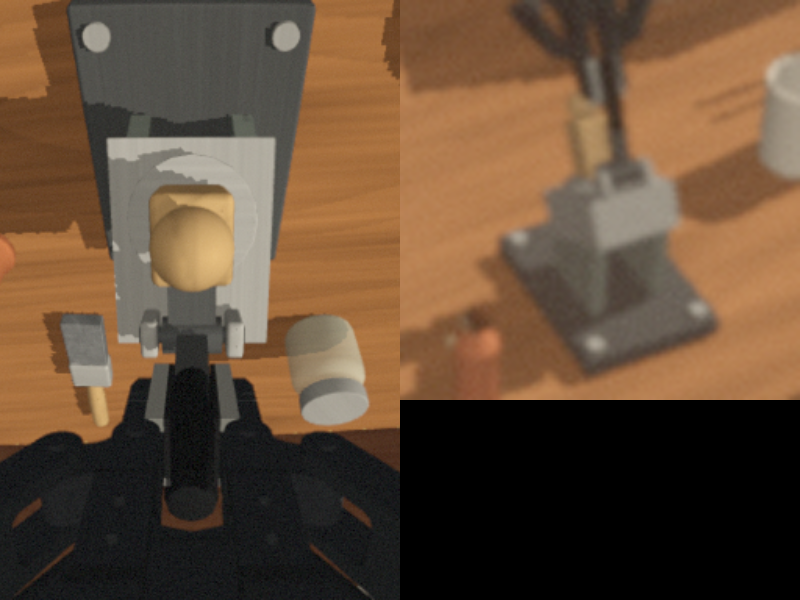

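The handle tip cap is at about (392,500) of the wrist view, which gives a lever angle near 1.25; the handle slipped toward the pad edge. I re-centre the grip and finish the swing.

```bash
python3 -m crank '[{"delta_rot":[0,0,0],"xyz":[0,0,0],"fingers":0.4},{"delta_rot":[0,0,0],"xyz":[0,0,0],"fingers":0.4},{"delta_rot":[0,0,0],"xyz":[-0.012,0,0],"fingers":0.4},{"delta_rot":[0,0,0],"xyz":[-0.012,0,0],"fingers":0.4},{"delta_rot":[0,0,0],"xyz":[-0.012,0,0],"fingers":1},{"delta_rot":[0,0,0],"xyz":[-0.012,0,0],"fingers":1},{"delta_rot":[0,0,0],"xyz":[-0.012,0,0],"fingers":1},{"delta_rot":[0,0,0],"xyz":[-0.012,0,0],"fingers":1}]' 60; python3 m.py; python3 -m crank '[{"delta_rot":[0,0,0],"xyz":[0.004,0,0],"fingers":1},{"delta_rot":[0,0,0],"xyz":[0.008,0,0],"fingers":1},{"delta_rot":[0,0,0],"xyz":[0.011,0,0],"fingers":1},{"delta_rot":[0,0,0],"xyz":[0.013,0,0],"fingers":1},{"delta_rot":[0,0,0],"xyz":[0.013,0,0],"fingers":1}]'; python3 m.py
```

```text
t: 16.75
eef_pos: [0.5058, 0.1866, 0.2059]
tool_rot: [0.259, 0.048, 0.964, -0.012]
contact_force: [-1.5, -4.3, 7.8]
gripper_width: 0.17
grasp_force: 58.3
sock [0.06166378 0.00021465 0.07512054] F [ 2.9531747  -4.42980763  7.31252104]
r,th 0.07871598884743296 1.2267181558195692
t: 17.25
eef_pos: [0.4955, 0.1876, 0.1999]
tool_rot: [0.26, 0.048, 0.964, -0.012]
contact_force: [2.4, -5.0, 5.1]
gripper_width: 0.17
grasp_force: 59.3
sock [0.04974073 0.00015236 0.0750964 ] F [ 5.0399021  -4.7224106   2.94334748]
r,th 0.07812907385138577 1.3787174963868818
```

```bash
python3 -m crank '[{"delta_rot":[0,0,0],"xyz":[0.003,0,0],"fingers":1},{"delta_rot":[0,0,0],"xyz":[0.006,0,0],"fingers":1},{"delta_rot":[0,0,0],"xyz":[0.006,0,0],"fingers":1}]'; python3 m.py
```

```text
t: 17.55
eef_pos: [0.4906, 0.188, 0.1966]
tool_rot: [0.26, 0.049, 0.964, -0.012]
contact_force: [9.8, -3.1, -1.7]
gripper_width: 0.172
grasp_force: 58.7
sock [0.043843   0.00011267 0.0746801 ] F [ 7.82920656 -2.13413473 -6.51630177]
r,th 0.07810719778751889 1.4544204801174336
```

```bash
python3 -m crank '[{"delta_rot":[0,0,0],"xyz":[0,0,0],"fingers":0.2},{"delta_rot":[0,0,0],"xyz":[0,0,0],"fingers":0.2},{"delta_rot":[0,0,0],"xyz":[0,0,0],"fingers":0.2},{"delta_rot":[0,0,0],"xyz":[0,0,-0.03],"fingers":0.2},{"delta_rot":[0,0,0],"xyz":[0,0,-0.08],"fingers":0.2},{"delta_rot":[0,0,0],"xyz":[0,0,-0.12],"fingers":0.2},{"delta_rot":[0,0,0],"xyz":[0,0,-0.12],"fingers":0.2},{"delta_rot":[0,0,0],"xyz":[0,0,-0.12],"fingers":0.2}]'
python3 - <<'E'
from h import *
c=viewer.read_camera("wrist"); a=viewer.read_camera("scene"); H,o=sock()
for th in (1.1,1.2,1.3,1.35):
    u=np.array([np.cos(.221+th),0,np.sin(.221+th)]); e=[o+H.apply([.052,0,.014]+k*u) for k in (.03,.1)]
    print(th,((proj(c,e)*1.5625-[300,150])*2).round().tolist(),((proj(a,e)-[228,120])*4).round().tolist())
w=cv2.resize(c["img"][:,:,::-1],(1600,1200),interpolation=cv2.INTER_CUBIC)[300:900,600:1000]
s=cv2.resize(a["img"][120:220,228:328,::-1],(400,400),interpolation=cv2.INTER_CUBIC)
cv2.imwrite("pics/w8.png",np.hstack([w,np.vstack([s,np.zeros((200,400,3),np.uint8)])]))
E
```

```text
t: 18.35
eef_pos: [0.429, 0.1956, 0.3004]
tool_rot: [0.26, 0.047, 0.965, -0.011]
contact_force: [-0.0, -0.1, -1.1]
gripper_width: 0.398
grasp_force: 0.0
1.1 [[177.0, 300.0], [177.0, 436.0]] [[217.0, 141.0], [210.0, 61.0]]
1.2 [[177.0, 292.0], [177.0, 406.0]] [[216.0, 140.0], [205.0, 58.0]]
1.3 [[177.0, 284.0], [177.0, 374.0]] [[214.0, 139.0], [199.0, 56.0]]
1.35 [[177.0, 279.0], [177.0, 356.0]] [[213.0, 139.0], [197.0, 56.0]]
```

View pics/w8.png

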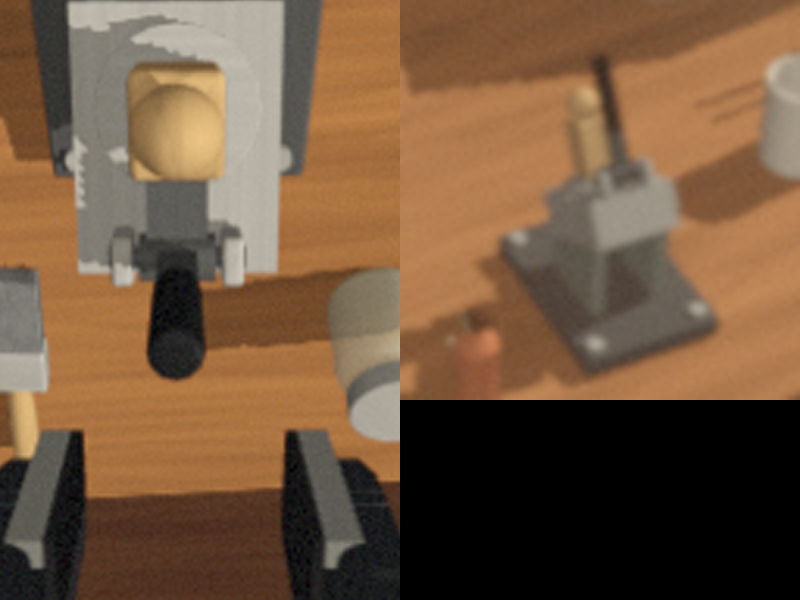

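The cap centre is at (176,353) against a predicted 356 for 1.35 rad, so the lever is at its locked stop. The nose lies over the collar, the bystanders in view have not moved, and the gripper is clear.

```bash
python3 -c "
from station import job
print(job.hand_in())"
```

```text
the job is handed in; nothing more can be done
None
```

The core sits flush in the sloping stand with the cam lever swung to its locked stop, judging by the last pictures; I handed the job in at about 18.5 s, and no verdict was returned.

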